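# Wedge up the jack that carries the bearing housing

## Robot

A 6-joint arm with a two-finger parallel gripper is mounted at the origin on the work surface. World frame = base frame: x ahead of the robot, y to its left, z up, the work surface at z = 0. Lengths are in m, angles in degrees, forces in N, time in s.
With the tool pointing down it reaches from about 0.375 to 0.9 m from the base axis. Payload 3.1 kg.
Tool frame: the origin (TCP) lies between the finger pads; the fingertips stand 19 mm ahead of it and the grasp point (between the pads) is the TCP; z points along the fingers, x is the direction in which the jaws open and shut, and the axes are right-handed (so a half turn about z gives the same grasp; the last joint's range is limited). The gripper opens to 87 mm and grips with 3 to 60 N. Pads are 19 mm wide; open, the fingers measure 117 mm over their backs; the gripper's body (75 mm by 190 mm) begins 51 mm behind the grasp point.
Start: joints at [-78.18, 30.224, 82.088, -0, 67.689, -10.227], TCP at [0.235, -0.579, 0.242] pointing down, gripper open.
Joint ranges: [-176.69, 176.69], [-43.24, 126.21], [12.49, 139.97], [-82, 262], [0, 151.66], [-163.58, 163.58]. Speed limits (degrees/s): [159.86, 159.86, 180, 180, 180, 180].

## Interface

Orientations are given as a 3x3 rotation matrix whose columns are the frame's x, y, z axes.
In Python, from rig import read_state, capture, camera_info, hand_in, spot_in, silhouettes gives the robot as it stands.
- The arm moves only by the shell command python3 -m jog 'ROWS'. ROWS is text: rows parted by semicolons, each of 7 numbers parted by spaces: the shift along the tool's x, y, z in m, then the turn, a rotation vector about the tool's x, y, z in degrees, then the opening, from 0 (shut) to 1 (fully open). A call has 1 to 8 rows; each row is the pose to reach, as a shift and turn from the pose commanded when the call began, along the tool's axes at that moment; what a row does not reach only later rows make up. A row lasts 1/8 s, in which the tool goes at most 62.5 mm and 10.7 degrees, less where a joint would pass 70% of its speed; a pose out of reach is approached as far as the arm can. A call with a gripper value outside its range is refused whole. The fingers move at their own pace and stop on an object; the grip force is fixed at half the most. Time passes only in rows, so rows that repeat a pose let the fingers close. It gives the time, the measured TCP pose, the force and the opening at its end, in the units of the state.
- read_state(): the state, without advancing time (a new reading comes with each control period).
- capture(name): name is "scene" or "top" or "wrist"; returns (picture, depth): 384x512x3 uint8, red, green, blue; 384x512 float32, m along the optical axis (not along the pixel's ray), 0 where there is no reading.
- camera_info(name): a dict with "vfov" (degrees; the focal length in pixels is half the picture's height over the tangent of half this angle, whatever the lens; pixels are square), "cx", "cy" (the principal point, pixels), "R" (3x3) and "t" (3): a world point X has camera coordinates R X + t; the wrist camera has in their place "tool_from_camera" (4x4, takes a point from camera to tool coordinates, whose origin is the TCP and whose axes are the tool frame's). Camera axes: x right, y down, z forward; pixel columns grow to the right and rows downward; lengths in m; the calibration is good to about 2 mm. A picture is of the moment at which its call begins: read the wrist's pose just before it. camera_info takes no time and is no camera call.
- hand_in(): hands the job in, once; it reports no verdict.
Trained networks look in the newest picture that a camera, given by its name, has taken for a name from the list of things; names that differ only in an ending like _2 or _b are one class to them, and where a whole thing is asked for, a point or a joint stands for the part that bears it (a point fixed in the world has none). Each returns a list of dicts, best first, with "score" (0 to 1); they miss things now and then, are a little off and sometimes report something else, mostly with a low value. They report only what shows in the picture. A call takes as long as a camera call. They do not tell look-alikes from the thing itself.
- spot_in(label, camera): "centre" ([x, y, z] in m, in world coordinates, good to about 4 mm: the middle of the surface that is visible of it).
- silhouettes(label, camera): "region" (384x512 bool, what is visible of it).
The state is a dict: "time_s": time; "joint_positions": joint angles; "qvel": joint speeds; "tau": joint torques, N m; "position": TCP position; "tcp_rot": TCP orientation; "force": force on the tool from outside, world axes, zero at the start; "moment": the same for the moment, N m; "opening": opening from 0.0 (shut) to 1.0 (fully open).
Only numpy, scipy, OpenCV 4.12 (cv2) and the standard library are available. Lean on these libraries where they do the work, as an engineer would, in place of code of your own. Each camera call takes 0.05 s, during which the arm holds its last target.

## Task

One of the two small wedge jacks carries the cast bearing housing, the other a tin. Take the steel wedge by its tall grip block and, with the wedge flat on the bench, push it thin end first into the channel under the table with the housing until that table has just lifted off its base (about 4 mm clear, carried by the wedge alone), and finish while still gripping the wedge and holding it there. Do not raise the other jack, keep the housing standing on its table, and leave everything else on the bench where it is.

Things in the scene. Friction and masses are not known exactly. Their poses are not given: they have to be found in the camera images.
- wedge_grip (a point): centre of the tall grip block of the loose steel wedge (0.25 kg, flat on the bench, before and between the jacks), 25 mm above its underside. Block 50 long (x), 30 wide (y), 50 mm high. Ahead of it (+x) the 30 mm wide ramp, 120 mm long, falls evenly from 29 mm high at the block to 5 mm at the nose, 145 mm ahead of this point. x to the thin end, z up
- wedge_nose (a point): middle of the thin end of the wedge at its underside, 145 mm ahead of the grip block's centre and 25 mm lower
- left_jack: fixed base of the left wedge jack (at larger y): two steel cheeks on the bench, 120 long, 45 wide, 16 mm high, 50 mm apart, forming an open channel under the table, closed at the far end by an 8 mm bar; 4 guide pins reach 64 mm up. Origin on the bench below the table's centre; +x is the way a wedge is pushed in, z up
- right_jack: fixed base of the right wedge jack (at smaller y): two steel cheeks on the bench, 120 long, 45 wide, 16 mm high, 50 mm apart, forming an open channel under the table, closed at the far end by an 8 mm bar; 4 guide pins reach 64 mm up. Origin on the bench below the table's centre; +x is the way a wedge is pushed in, z up
- left_table (a joint): height in m of the left table (aluminium, 120 x 140 x 10 mm, 0.3 kg) above its base: 0 = resting, underside 16 mm above the bench; at most 0.025; it sinks by its own weight. A flat wedge touches its front edge with the nose 55 mm inside the mouth, then lifts it 1 mm per 5 mm of push, against up to about 17 N
- right_table (a joint): height in m of the right table (aluminium, 120 x 140 x 10 mm, 0.3 kg) above its base: 0 = resting, underside 16 mm above the bench; at most 0.025; it sinks by its own weight. A flat wedge touches its front edge with the nose 55 mm inside the mouth, then lifts it 1 mm per 5 mm of push, against up to about 17 N
- left_mouth (a point): mouth of the left jack's channel: middle of its open front at bench level, 60 mm before (-x) the jack's origin, right below the table's front edge; x points into the channel
- right_mouth (a point): mouth of the right jack's channel: middle of its open front at bench level, 60 mm before (-x) the jack's origin, right below the table's front edge; x points into the channel
- housing_mid (a point): middle of the grey cast bearing housing, 33 mm above its underside: a foot 84 mm long, 36 mm wide and 12 mm thick under a round bearing seat 54 mm across with a bore, 67 mm high in all, about 0.35 kg. Loose, it stands on one of the two jack tables, anywhere within about 10 mm of the table's middle
- tin_mid (a point): middle of the closed round tin, 66 mm across and 70 mm high, 35 mm above its underside; it stands loose on the other jack table; leave it there
- parallel: plain steel bar 100 x 30 x 20 mm of even height (not the wedge), lying beyond the wedge between the jacks; origin under its middle; leave it
- collar: brass pipe collar 48 mm across, 22 mm high, near left on the bench; leave it
- wrench: steel wrench lying flat near right on the bench; leave it
- driver: screwdriver lying left of the left jack; leave it
- mug: white mug 80 mm across, 90 mm high, right of the right jack; leave it
- spray: white plastic bottle 70 mm across, 170 mm high, right of the right jack; leave it
Not all that is in view belongs to the job. Leave any red look-alike of the part that bears wedge_grip alone.

How it is judged:
By the outcome, as a careful person would: the job done as asked, in the order asked, and still so for the second after the job is handed in, while the arm keeps its last pose, push and grip.
It also fails if it takes over 35 s, if anything falls off the work surface, if the arm or the gripper's body presses on something with over 40 N, if the wrist force passes 120 N, or if a joint passes its speed limit or range.

## Working session

There is one attempt and no reset: what is moved stays moved. The work goes in short steps, Python scripts to look and compute and a shell command to move; the robot and the scene stay as the last step left them, time stands still between calls to the robot, and variables do not carry over. Pictures are saved under pics/ and viewed, and the job is handed in when it is done.

```bash
ls; mkdir -p pics; cat > h.py <<'E'
import numpy as np, cv2
from rig import *
def save(img,n): cv2.imwrite('pics/'+n,cv2.cvtColor(img,cv2.COLOR_RGB2BGR))
def world(name,depth,st=None):
    c=camera_info(name); f=192/np.tan(np.radians(c['vfov'])/2)
    v,u=np.mgrid[0:384,0:512]
    P=np.stack([(u-c['cx'])/f*depth,(v-c['cy'])/f*depth,depth],-1)
    if 'R' in c: return (P-np.array(c['t']))@np.array(c['R'])
    T=np.array(c['tool_from_camera']); P=P@T[:3,:3].T+T[:3,3]
    return P@np.array(st['tcp_rot']).T+np.array(st['position'])
E
python3 - <<'E'
from h import *
for n in ['scene','top']:
    im,d=capture(n); save(im,n+'0.png'); np.savez(''+n+'0.npz',im=im,d=d)
    c=camera_info(n); print(n,c['vfov'],c['cx'],c['cy'],d.min(),d.max(), c.keys())
    for l in ['wedge_grip','left_jack','right_jack','housing_mid','tin_mid','parallel']:
        print(l,[(np.round(x['centre'],3).tolist(),round(x['score'],2)) for x in spot_in(l,n)])
print(read_state())
E
```

```text
pics
scene 48.820629588091826 250.75527802807053 194.07778260110175 0.0 3.9981723 dict_keys(['vfov', 'cx', 'cy', 'R', 't'])
wedge_grip [([0.273, 0.262, 0.023], 0.93), ([0.346, -0.113, 0.011], 0.79), ([0.485, 0.014, 0.021], 0.58)]
left_jack [([0.668, 0.26, 0.024], 0.86)]
right_jack [([0.69, -0.178, 0.026], 0.62), ([0.668, 0.258, 0.024], 0.2)]
housing_mid [([0.648, 0.236, 0.064], 0.64)]
tin_mid [([0.671, -0.196, 0.082], 0.87)]
parallel [([0.775, 0.015, 0.02], 0.57)]
top 43.20693708589788 255.12123833099344 191.9369212362131 0.0 2.3975701 dict_keys(['vfov', 'cx', 'cy', 'R', 't'])
wedge_grip [([0.357, -0.132, 0.02], 0.88), ([0.268, 0.256, 0.023], 0.74), ([0.542, -0.438, 0.04], 0.21)]
left_jack [([0.624, 0.228, 0.023], 0.76)]
right_jack [([0.652, -0.209, 0.029], 0.92)]
housing_mid [([0.633, 0.223, 0.075], 0.94), ([0.624, 0.227, 0.027], 0.27), ([0.766, 0.005, 0.018], 0.25), ([0.451, 0.339, 0.02], 0.22)]
tin_mid [([0.649, -0.214, 0.097], 0.95)]
parallel [([0.766, 0.01, 0.019], 0.86), ([0.541, -0.44, 0.039], 0.65)]
{'time_s': 0.7, 'joint_positions': array([-7.81798546e+01,  3.02203168e+01,  8.20867832e+01,  5.25233385e-04,
        6.76905973e+01, -1.02318952e+01]), 'qvel': array([-0.00723474, -0.05916742,  0.05100533, -0.02612179, -0.05750061,
       -0.06385871]), 'tau': array([-9.61656297e-04, -4.39866006e+01, -1.76948959e+01,  6.33777422e-02,
        5.03503054e-02, -1.05192117e-05]), 'position': array([ 0.23463454, -0.5792651 ,  0.24158772]), 'tcp_rot': array([[ 3.75445355e-01, -9.26844531e-01,  1.65333341e-05],
       [-9.26844530e-01, -3.75445356e-01, -3.75994399e-05],
       [ 4.10561987e-05, -1.20729520e-06, -9.99999999e-01]]), 'force': array([ 0.31763128,  1.10864859, -0.74653265]), 'moment': array([0.03891484, 0.03792444, 0.0530138 ]), 'opening': 1.000347276899109}
```

View pics/scene0.png

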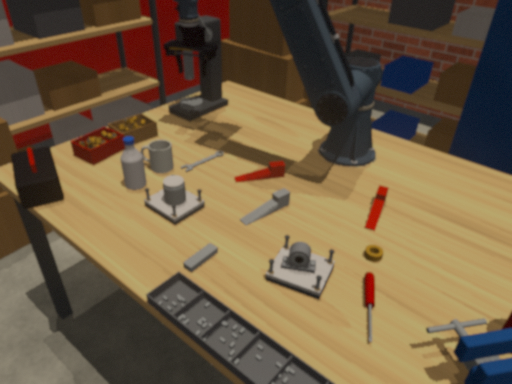

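View pics/top0.png

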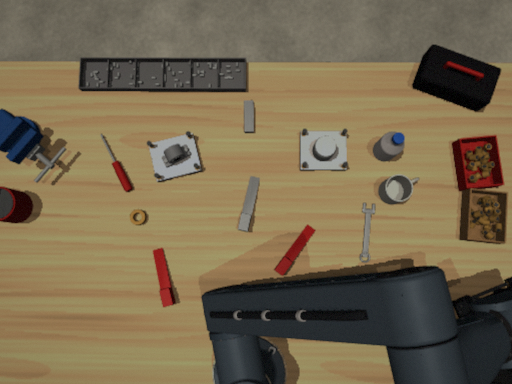

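The scene view shows three wedge-shaped parts:
- Red at scene (262,172), top (295,250).
- Red at scene (377,207), top (163,277).
- Grey steel at scene (267,206), top (249,203).

The grey one, lying between the jacks, fits the description. The reds are look-alikes. The housing stands on the left jack, at top (176,155), and the tin on the right one, at (325,148). Next I'll confirm with an enlarged crop and measure.

```bash
python3 - <<'E'
from h import *
z=np.load('top0.npz'); im,d=z['im'],z['d']
a=cv2.resize(im[165:245,210:290],(400,400),interpolation=cv2.INTER_CUBIC)
b=cv2.resize(im[115:195,135:215],(400,400),interpolation=cv2.INTER_CUBIC)
save(np.hstack([a,b]),'crop_top.png')
W=world('top',d)
# bench z check
print('bench',[np.round(W[v,u],4).tolist() for v,u in [(230,200),(220,270),(170,230),(190,150)]])
def rep(n,m,zr):
    P=W[m]; P=P[(P[:,2]>zr[0])&(P[:,2]<zr[1])]
    print(n,len(P),P.mean(0).round(4)); r=cv2.minAreaRect(P[:,:2].astype(np.float32)*1000); print(np.round(r[0],1),np.round(r[1],1),round(r[2],2))
    return P
roi=lambda x0,y0,x1,y1:np.pad(np.ones((y1-y0,x1-x0),bool),((y0,384-y1),(x0,512-x1)))
m=roi(232,170,266,236)
rep('wedge all',m,(.008,.08)); rep('block',m,(.04,.08)); 
j=roi(143,125,210,185)
rep('table',j,(.02,.032)); rep('hous',j,(.045,.1)); rep('j>10',j,(.012,.2))
for l in ['wedge_grip','left_jack','left_table','housing_mid']:
    capture('top')
    for s in silhouettes(l,'top')[:3]:
        r=s['region']; v,u=np.nonzero(r); print(l,round(s['score'],2),r.sum(),u.mean().round(1),v.mean().round(1),np.median(W[r][:,2]).round(4))
E
```

```text
bench [[0.4091, 0.1523, -0.0023], [0.4413, -0.0606, -0.0001], [0.5942, 0.0635, 0.0024], [0.5306, 0.3092, -0.0012]]
wedge all 521 [0.4806 0.0056 0.029 ]
[493.6  12.1] [200.6  84. ] 3.17
block 174 [0.4336 0.0157 0.0496]
[433.6  15.7] [29.9 49.6] 78.24
table 1207 [0.6291 0.2313 0.0252]
[632.6 231.6] [121.5 140.5] 14.77
hous 356 [0.631  0.2241 0.0772]
[632.  232.1] [111.3 134.7] 14.32
j>10 1836 [0.6295 0.2292 0.0359]
[632.1 232.1] [122.4 141.9] 14.48
wedge_grip 0.84 570 248.7 203.8 0.0218
wedge_grip 0.65 633 163.5 277.1 0.0217
wedge_grip 0.64 629 295.1 248.5 0.0213
left_jack 0.91 1521 175.1 157.2 0.025
left_table 0.61 1184 174.0 156.7 0.0249
housing_mid 0.98 438 175.1 153.7 0.0754
housing_mid 0.55 1409 174.7 157.0 0.025
```

```bash
python3 - <<'E'
from h import *
z=np.load('top0.npz'); d=z['d']; W=world('top',d)
np.set_printoptions(linewidth=250,suppress=True)
print((W[174:236:2,236:264:2,2]*1000).round(0).astype(int))
print((W[130:184:3,146:206:3,2]*1000).round(0).astype(int))
E
```

```text
[[  -7   -2   -1    1    3   -5   -2   -4   -6    2    2    4    4   -2]
 [  -1    4    0    0    4   -4    0   -3    4    3    0    3    2   -3]
 [   2    0    1    3   -4    0    5    8   10    4    3    6    4    5]
 [   0    5   -2    4    0  -10   -6   10    3    8    6    6    4   -3]
 [   0   -1    3    4    3   -8   -4   11    8   13    7    8    2    3]
 [  -2   -2    0   -5   -1    1   -5    9    3   14    9    5    1   -5]
 [   2   -5    1    4    2   -3   16   10    8   12   10 1475    0   -2]
 [   1   -5    5    3    2    5   10   13   14   13   14   -6    3   -2]
 [   0   -3    3   -1    1    3   10   17   10   19   22   -8   -4   -3]
 [  -4   -1    0   -1   -1   -2   16   10   14   15   13    5    0   -5]
 [  -4   -6    0    0    0   19   17   18   15   16   17   -4   -4   -2]
 [   0   -6   -3   -2    4   16   21   19   15   17    5    2    4    1]
 [  -7   -1   -3   -6    2   16   21   18   16   24    3    5   -3    2]
 [   2    3   -1    4   -5   23   21   19   18   16    3    1    4    1]
 [   5    0   -1    4   20   21   28   20   20   21    0   -3    3   -1]
 [   
[... 2318 characters left out ...]
   26   29   27   35   35   35   28   34   25   24   28   20   63   64   24    3]
 [   6    0   -4   25   24   24   27   38   28   24   27   17   25   24   19   28   65   62   27   -6]
 [  -3   -5    2   28   30   27   25   24   27   25   30   17   29   28   19   26   24   26   29   -1]
 [   0   -5   -3   25   22   26   26   29   27   23   26   27   21   23   25   21   13    2   -1    2]
 [   0    0   -2   61   67   27   23   30   26   30   26   24    0    1   -1   -4    0    2    0    0]
 [  -4   -4    1   -1   29   20   24   22   13    4   -2   -1   -2    4   -1   -7    0    2   -2 1475]
 [  -1    4    1   -2    9   -2    2    4   -6    2   -7    2    0   -4   -4   -3    7    0   -1   -6]]
```

View pics/crop_top.png

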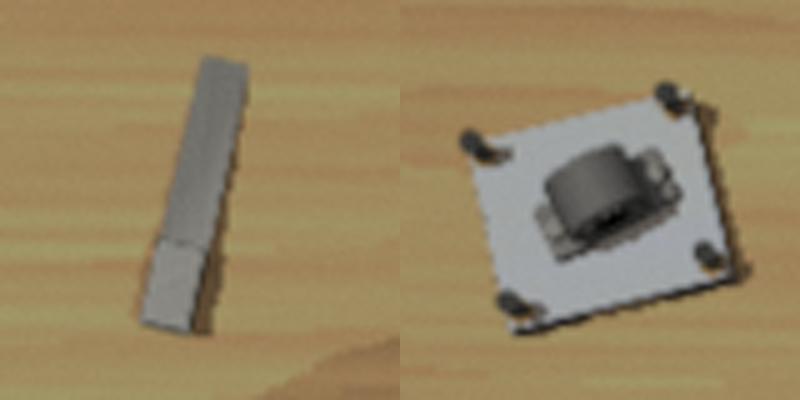

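The crop confirms it: a grey steel wedge with its grip block at the near end, nose pointing ahead at a yaw of about -12°. The housing stands on the left table, which is yawed about +14.6°. I'll move to hover over the wedge.

```bash
python3 -m jog '-0.045 -0.038 0 0 0 4.2 1;-0.09 -0.077 0 0 0 8.4 1;-0.135 -0.115 0 0 0 12.6 1;-0.18 -0.154 0 0 0 16.8 1;-0.225 -0.192 0 0 0 21 1;-0.27 -0.231 0 0 0 25.2 1;-0.315 -0.269 0 0 0 29.4 1;-0.36 -0.308 0 0 0 33.8 1'
```

```text
time_s: 2.1
position: [0.3856, -0.1285, 0.2419]
tcp_rot: [[-0.207, -0.978, 0.001], [-0.978, 0.207, -0.001], [0.0, -0.001, -1.0]]
force: [0.2, -0.5, 0.4]
opening: 1.003
```

```bash
python3 -m jog '-0.05 -0.006 0 0 0 0 1;-0.1 -0.012 0.02 0 0 0 1;-0.151 -0.017 0.04 0 0 0 1;-0.151 -0.017 0.04 0 0 0 1'
python3 - <<'E'
from h import *
st=read_state(); im,d=capture('wrist'); save(im,'w1.png'); W=world('wrist',d,st); np.savez('w1.npz',W=W,im=im)
print(st['position'].round(4))
m=(W[...,2]>.04)&(W[...,2]<.06)&(abs(W[...,0]-.434)<.06)&(abs(W[...,1]-.016)<.06)&(d>0)
m=cv2.erode(m.astype(np.uint8),np.ones((3,3)))>0
P=W[m]; print(len(P),P.mean(0)); print(cv2.minAreaRect(P[:,:2].astype(np.float32)*1000))
m=(W[...,2]>.012)&(W[...,2]<.04)&(abs(W[...,0]-.5)<.1)&(abs(W[...,1])<.06)&(d>0)
P=W[m]; print(len(P)); print(cv2.minAreaRect(P[:,:2].astype(np.float32)*1000))
im,d=capture('top'); save(im,'top1.png')
E
```

```text
time_s: 2.6
position: [0.4318, 0.0174, 0.2006]
tcp_rot: [[-0.198, -0.98, -0.003], [-0.98, 0.198, 0.001], [-0.0, 0.003, -1.0]]
force: [0.2, 0.2, -0.4]
opening: 1.002
[0.4318 0.0174 0.2006]
1356 [0.43784477 0.01798455 0.05012319]
((436.8453063964844, 17.905099868774414), (27.518869400024414, 48.843379974365234), 77.70066833496094)
2707
((505.6252746582031, 3.4378414154052734), (29.938871383666992, 96.30382537841797), 77.91026306152344)
```

View pics/w1.png

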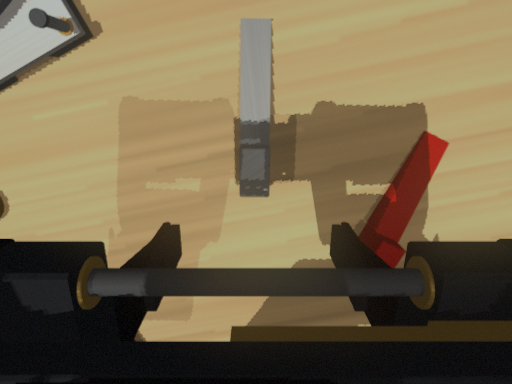

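```bash
python3 - <<'E'
from h import *
z=np.load('w1.npz'); W,im=z['W'],z['im'].astype(int)
m=(im[...,0]>120)&(im[...,1]<60)&(im[...,2]<60); m[:, :350]=0
P=W[m]; v=np.array([-.2,-.98]); q=(P[:,:2]-[.436,.0175]); a=q@v; b=q@np.array([.98,-.2])
print('red nearest: lateral',np.percentile(a,1),'along at that',b[a<np.percentile(a,3)].mean()); s=abs(b)<.02; print(a[s].min() if s.any() else None)
E
```

```text
red nearest: lateral 0.1514332297593654 along at that -0.029974389129970323
0.18959496149908217
```

Clearance to the red part is ample, so I'll descend around the block and close.

```bash
python3 -m jog '0 -0.004 0.05 0 0 0 1;0 -0.004 0.1 0 0 0 1;0 -0.004 0.145 0 0 0 1;0 -0.004 0.165 0 0 0 1;0 -0.004 0.173 0 0 0 1;0 -0.004 0.173 0 0 0 1'; python3 -m jog '0 0 0 0 0 0 0.2;0 0 0 0 0 0 0.2;0 0 0 0 0 0 0;0 0 0 0 0 0 0;0 0 0 0 0 0 0;0 0 0 0 0 0 0'
```

```text
time_s: 3.45
position: [0.4368, 0.0125, 0.0288]
tcp_rot: [[-0.205, -0.979, 0.001], [-0.979, 0.205, -0.0], [0.0, -0.001, -1.0]]
force: [0.2, -0.6, 0.2]
opening: 0.999
time_s: 4.2
position: [0.4362, 0.0137, 0.0285]
tcp_rot: [[-0.204, -0.979, -0.0], [-0.979, 0.204, 0.0], [-0.0, 0.0, -1.0]]
force: [-0.0, 1.2, -0.2]
opening: 0.404
```

```bash
python3 -m jog '0 0 0 0 0 0 0;0 0 0 0 0 0 0;0 0 0 0 0 0 0;0 0 0 0 0 0 0'
python3 - <<'E'
from h import *
st=read_state(); print(st['position'],st['opening']); im,d=capture('wrist'); save(im,'w2.png')
E
```

```text
time_s: 4.7
position: [0.4361, 0.0137, 0.0285]
tcp_rot: [[-0.204, -0.979, -0.0], [-0.979, 0.204, 0.0], [-0.0, 0.0, -1.0]]
force: [-1.2, 1.7, 0.7]
opening: 0.344
[0.43610108 0.01367541 0.0285361 ] 0.34364658982730906
```

View pics/w2.png

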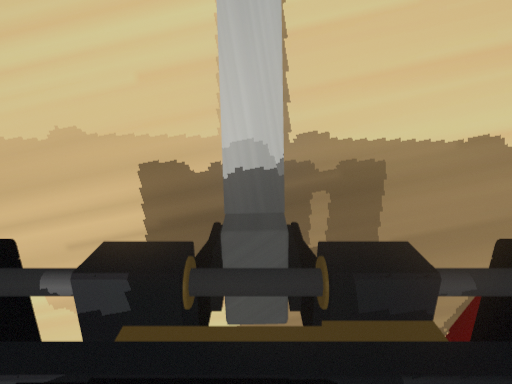

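Firm grip at 0.344, which is 30 mm, as expected. Next I'll slide the wedge flat to the approach line, 55 mm before the left jack's mouth.

```bash
python3 -m jog '-0.0275 0.017 0 0 0 -5.3 0;-0.055 0.034 0 0 0 -10.6 0;-0.0825 0.051 0 0 0 -15.9 0;-0.11 0.068 0 0 0 -21.2 0;-0.138 0.0855 0 0 0 -26.4 0;-0.138 0.0855 0 0 0 -26.4 0;-0.138 0.0855 0 0 0 -26.4 0'
cat > meas.py <<'E'
from h import *
import sys
tag=sys.argv[1]
st=read_state(); im,d=capture('wrist'); save(im,f'w{tag}.png'); W=world('wrist',d,st)
it,dt=capture('top'); Wt=world('top',dt)
np.savez(f'm{tag}.npz',W=W,im=im,d=d,it=it,dt=dt,Wt=Wt)
save(cv2.resize(it[110:250,130:290],(800,700))[:600],f't{tag}.png')
p=st['position']; R=st['tcp_rot']; yaw=np.degrees(np.arctan2(R[0,0],-R[1,0])) 
print('tcp',p.round(4),'wedge yaw',round(yaw,2),'F',st['force'].round(1),'op',round(st['opening'],3))
E
python3 meas.py 3
```

```text
time_s: 5.62
position: [0.3808, 0.1659, 0.0285]
tcp_rot: [[0.253, -0.968, -0.0], [-0.968, -0.253, -0.0], [0.0, 0.0, -1.0]]
force: [-1.4, 0.9, 0.5]
opening: 0.343
tcp [0.3808 0.1659 0.0285] wedge yaw 14.63 F [-1.4  0.9  0.5] op 0.343
```

View pics/w3.png

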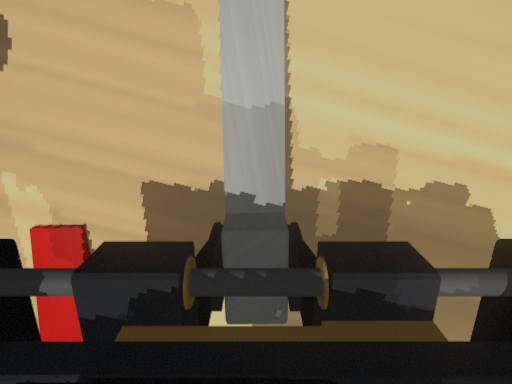

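View pics/t3.png

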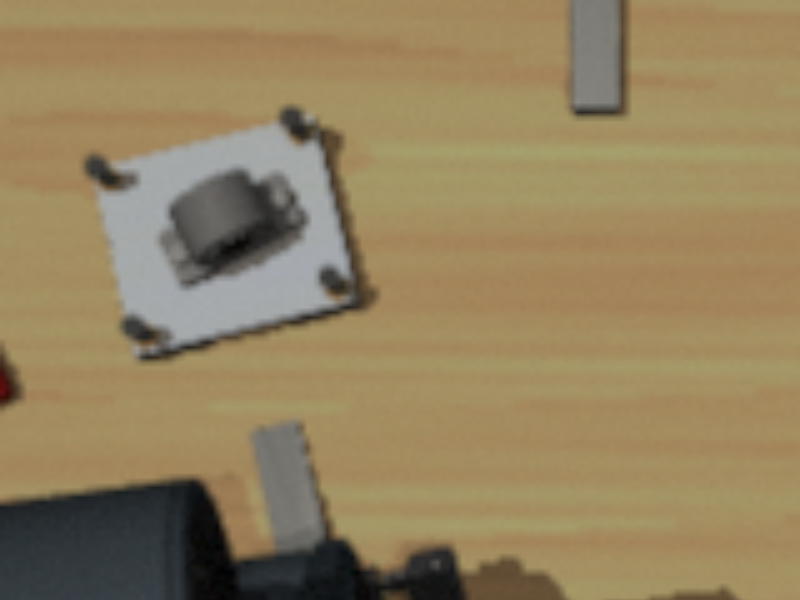

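```bash
python3 - <<'E'
from h import *
np.set_printoptions(linewidth=250,suppress=True)
z=np.load('m3.npz')
for n in ['W','Wt']:
    W=z[n]
    c=np.array([.632,.2315]); th=np.radians(14.6)
    q=(W[...,:2]-c)
    m=(np.hypot(q[...,0],q[...,1])<.105)&(W[...,2]>.018)&(W[...,2]<.035)
    m=cv2.morphologyEx(m.astype(np.uint8),cv2.MORPH_OPEN,np.ones((3,3)))>0
    P=W[m]; print(n,len(P),P.mean(0).round(4),cv2.minAreaRect(P[:,:2].astype(np.float32)*1000))
    # robust edges in local frame
    Rm=np.array([[np.cos(th),np.sin(th)],[-np.sin(th),np.cos(th)]])
    L=(P[:,:2]-c)@Rm.T
    if len(L)>100:
        # front edge: per-bin min x
        for nm,a,b,s in [('front',0,1,-1),('back',0,1,1),('right',1,0,-1),('left',1,0,1)]:
            bins=np.arange(-.045,.0451,.01); xs=[];ys=[]
            for b0 in bins:
                k=abs(L[:,b]-b0)<.005
                if k.sum()>5: xs.append(b0); ys.append((np.percentile(s*L[k,a],98))*s)
            print(nm,np.round(np.median(ys)*1000,1),'slope deg',np.degrees(np.polyfit(xs,ys,1)[0]).round(2) if len(xs)>2 else None)
    # wedge nose
    t=np.array([.3808,.1659]); e=np.array([np.cos(th),np.sin(th)])
    L=(W[...,:2]-t)@Rm.T; m=(abs(L[...,1])<.025)&(L[...,0]>.05)&(L[...,0]<.19)
    for x0 in np.arange(.06,.17,.01):
        k=m&(abs(L[...,0]-x0)<.004)&(abs(L[...,1])<.01); zz=W[...,2][k]
        print(round(x0,3),k.sum(),np.median(zz).round(4) if k.sum() else '', end=' | ')
    k=m&(W[...,2]>.009)&(L[...,0]<.14); print('\nlateral',np.percentile(L[...,1][k],[1,99]).round(4))
E
```

```text
W 0 [nan nan nan] ((0.0, 0.0), (0.0, 0.0), 0.0)
0.06 698 0.022 | 0.07 709 0.02 | 0.08 1573 0.1717 | 0.09 752 0.0161 | 0.1 757 0.0141 | 0.11 795 0.012 | 0.12 675 0.0102 | 0.13 0  | 0.14 0  | 0.15 0  | 0.16 0  | 0.17 0  | 
lateral [-0.0135  0.016 ]
Wt 1261 [0.6288 0.2324 0.0251] ((632.6101684570312, 231.78152465820312), (122.38518524169922, 140.5810089111328), 14.529994010925293)
front -58.8 slope deg 0.41
back 58.1 slope deg -0.27
right -67.4 slope deg -6.38
left 67.4 slope deg 4.21
0.06 5 0.0201 | 0.07 19 0.0188 | 0.08 16 0.0156 | 0.09 18 0.0146 | 0.1 16 0.0129 | 0.11 16 0.009 | 0.12 15 0.0091 | 0.13 18 0.0055 | 0.14 14 0.0036 | 0.15 17 0.0012 | 0.16 18 -0.0012 | 0.17 16 0.001 | 
lateral [-0.0161  0.014 ]<stdin>:10: RuntimeWarning: Mean of empty slice.
  ret = um.true_divide(
```

The wedge is flat: the ramp heights match 29 to 5 mm and the block centre coincides with the TCP. It is in line with the left channel, with lateral error under 1 mm. The remaining travel is 130 mm for a 4 mm lift, so I'll enter first.

```bash
python3 -m jog '0 -0.02 0 0 0 0 0;0 -0.04 0 0 0 0 0;0 -0.06 0 0 0 0 0;0 -0.08 0 0 0 0 0;0 -0.095 0 0 0 0 0;0 -0.102 0 0 0 0 0;0 -0.102 0 0 0 0 0'; python3 meas.py 4
```

```text
time_s: 6.6
position: [0.48, 0.1911, 0.0286]
tcp_rot: [[0.252, -0.968, 0.001], [-0.968, -0.252, -0.0], [0.001, -0.001, -1.0]]
force: [1.0, -3.0, 1.8]
opening: 0.34
tcp [0.48   0.1911 0.0286] wedge yaw 14.6 F [ 1.  -3.   1.8] op 0.34
```

View pics/w4.png

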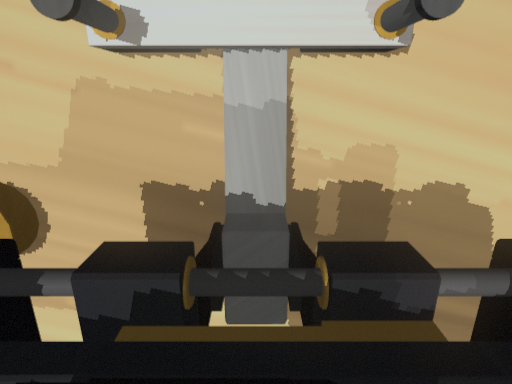

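```bash
python3 -m jog '0 -0.003 0 0 0 0 0;0 -0.006 0 0 0 0 0;0 -0.009 0 0 0 0 0;0 -0.009 0 0 0 0 0'; python3 -m jog '0 -0.003 0 0 0 0 0;0 -0.006 0 0 0 0 0;0 -0.006 0 0 0 0 0'; python3 -m jog '0 -0.003 0 0 0 0 0;0 -0.006 0 0 0 0 0;0 -0.006 0 0 0 0 0'; python3 meas.py 5
```

```text
time_s: 7.2
position: [0.4883, 0.1945, 0.0286]
tcp_rot: [[0.253, -0.967, 0.0], [-0.967, -0.253, 0.0], [-0.0, -0.001, -1.0]]
force: [-2.8, -0.4, 4.0]
opening: 0.34
time_s: 7.58
position: [0.4917, 0.1954, 0.0285]
tcp_rot: [[0.253, -0.967, -0.005], [-0.967, -0.253, -0.001], [-0.0, 0.005, -1.0]]
force: [-7.3, -2.2, 8.3]
opening: 0.342
time_s: 7.95
position: [0.4925, 0.1957, 0.0284]
tcp_rot: [[0.254, -0.967, -0.015], [-0.967, -0.254, -0.003], [-0.001, 0.016, -1.0]]
force: [-13.2, -4.9, 13.8]
opening: 0.344
tcp [0.4925 0.1957 0.0284] wedge yaw 14.73 F [-13.2  -4.9  13.8] op 0.344
```

View pics/w5.png

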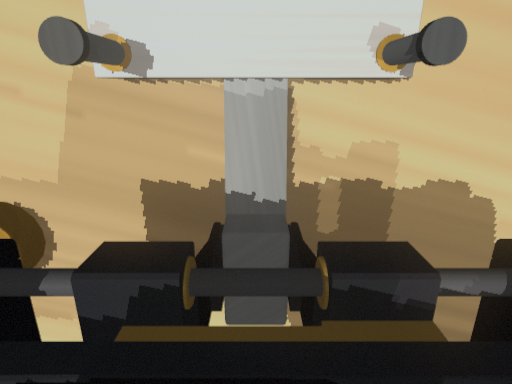

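```bash
cat > an.py <<'E'
from h import *
import sys
z=np.load(f'm{sys.argv[1]}.npz'); th=np.radians(14.6); Rm=np.array([[np.cos(th),np.sin(th)],[-np.sin(th),np.cos(th)]])
c=np.array([.6320,.2316])
for n in ['W','Wt']:
    W=z[n]; L=(W[...,:2]-c)@Rm.T
    m=(L[...,0]>-.057)&(L[...,0]<-.02)&(abs(L[...,1])<.048)&(W[...,2]>.015)&(W[...,2]<.045)
    zz=W[...,2][m]; print(n,'table top front: n',m.sum(),'z',np.median(zz).round(4) if m.sum() else '',end=' ')
    m2=m&(L[...,0]<-.05); print('at front edge',m2.sum(),np.median(W[...,2][m2]).round(4) if m2.sum() else '')
    m=(L[...,0]>.03)&(L[...,0]<.057)&(abs(L[...,1])<.045)&(W[...,2]>.015)&(W[...,2]<.045)
    if m.sum(): print(n,'table rear',m.sum(),np.median(W[...,2][m]).round(4))
    # wedge top profile in jack frame
    out=[]
    for x0 in np.arange(-.16,-.06,.01):
        k=(abs(L[...,0]-x0)<.004)&(abs(L[...,1])<.011)&(W[...,2]<.06); 
        if k.sum()>4: out.append((round(x0,2),round(float(np.median(W[...,2][k]))*1000,1)))
    print(' ramp',out)
E
python3 an.py 4; python3 an.py 5
```

```text
W table top front: n 11087 z 0.026 at front edge 4154 0.0259
 ramp [(np.float64(-0.15), 50.2), (np.float64(-0.14), 50.3), (np.float64(-0.13), 35.1), (np.float64(-0.12), 27.0), (np.float64(-0.11), 25.0), (np.float64(-0.1), 23.1), (np.float64(-0.09), 21.1), (np.float64(-0.08), 19.2), (np.float64(-0.07), 17.3)]
Wt table top front: n 387 z 0.0253 at front edge 70 0.0254
Wt table rear 229 0.0247
 ramp []
W table top front: n 17926 z 0.0261 at front edge 3564 0.026
 ramp [(np.float64(-0.16), 50.1), (np.float64(-0.15), 50.1), (np.float64(-0.14), 50.0), (np.float64(-0.13), 50.1), (np.float64(-0.12), 42.0), (np.float64(-0.11), 27.1), (np.float64(-0.1), 25.1), (np.float64(-0.09), 23.1), (np.float64(-0.08), 21.2), (np.float64(-0.07), 19.1)]
Wt table top front: n 282 z 0.0255 at front edge 13 0.0237
Wt table rear 224 0.0253
 ramp []
```

```bash
python3 -m jog '0 0 -0.001 0.5 0 0 0;0 0 -0.002 1 0 0 0;0 0 -0.002 1 0 0 0'; python3 -m jog '0 -0.002 0 0 0 0 0;0 -0.004 0 0 0 0 0;0 -0.004 0 0 0 0 0;0 -0.004 0 0 0 0 0'; python3 meas.py 6; python3 an.py 6
```

```text
time_s: 8.43
position: [0.4949, 0.1965, 0.0285]
tcp_rot: [[0.253, -0.967, 0.006], [-0.967, -0.253, 0.003], [-0.001, -0.007, -1.0]]
force: [-6.7, -2.2, -4.3]
opening: 0.343
time_s: 8.93
position: [0.4991, 0.1976, 0.0285]
tcp_rot: [[0.253, -0.967, 0.006], [-0.967, -0.253, 0.003], [-0.001, -0.007, -1.0]]
force: [-6.5, -1.7, -5.0]
opening: 0.343
tcp [0.4991 0.1976 0.0285] wedge yaw 14.67 F [-6.5 -1.7 -5. ] op 0.343
W table top front: n 20502 z 0.0274 at front edge 3294 0.0273
 ramp [(np.float64(-0.16), 50.0), (np.float64(-0.15), 50.1), (np.float64(-0.13), 50.0), (np.float64(-0.12), 50.1), (np.float64(-0.11), 33.5), (np.float64(-0.1), 26.5), (np.float64(-0.09), 24.5), (np.float64(-0.08), 22.5), (np.float64(-0.07), 20.5)]
Wt table top front: n 285 z 0.027 at front edge 13 0.0254
Wt table rear 221 0.0262
 ramp []
```

The table now lifts smoothly (about 1.4 mm, 7 N, wedge flat, no slip). I'll continue, with slightly less uplift.

```bash
python3 -m jog '0 -0.002 0.0005 -0.3 0 0 0;0 -0.004 0.0005 -0.3 0 0 0;0 -0.006 0.0005 -0.3 0 0 0;0 -0.008 0.0005 -0.3 0 0 0;0 -0.008 0.0005 -0.3 0 0 0;0 -0.008 0.0005 -0.3 0 0 0'; python3 meas.py 7; python3 an.py 7
```

```text
time_s: 9.78
position: [0.5065, 0.1995, 0.0285]
tcp_rot: [[0.253, -0.967, 0.001], [-0.967, -0.253, 0.001], [-0.001, -0.001, -1.0]]
force: [-6.8, -1.9, -2.2]
opening: 0.343
tcp [0.5065 0.1995 0.0285] wedge yaw 14.67 F [-6.8 -1.9 -2.2] op 0.343
W table top front: n 20041 z 0.029 at front edge 3053 0.0289
 ramp [(np.float64(-0.15), 50.1), (np.float64(-0.14), 50.2), (np.float64(-0.12), 50.1), (np.float64(-0.11), 50.1), (np.float64(-0.1), 28.1), (np.float64(-0.09), 26.0), (np.float64(-0.08), 24.0), (np.float64(-0.07), 22.0)]
Wt table top front: n 182 z 0.0278 at front edge 8 0.0268
Wt table rear 223 0.0277
 ramp []
```

View pics/t7.png

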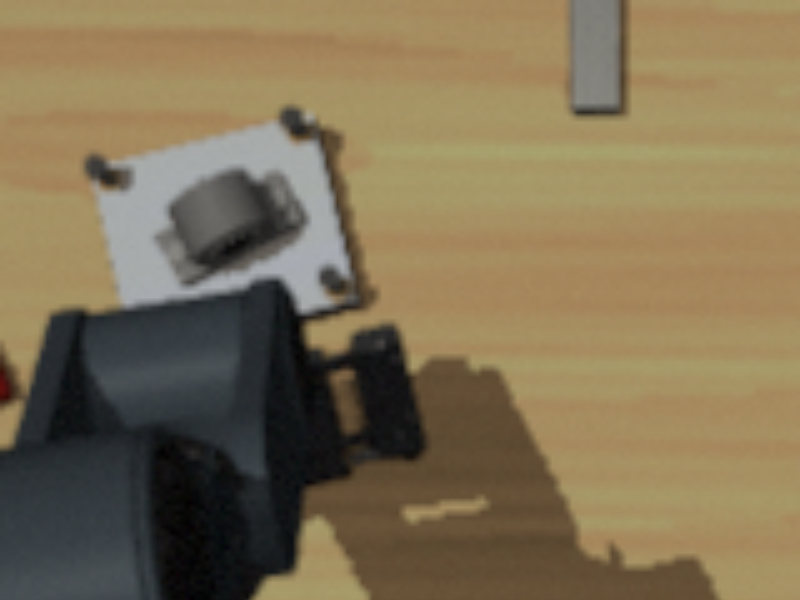

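```bash
python3 - <<'E'
from h import *
th=np.radians(14.6); Rm=np.array([[np.cos(th),np.sin(th)],[-np.sin(th),np.cos(th)]]); c=np.array([.6320,.2316])
for t in '4567':
    W=np.load(f'm{t}.npz')['W']; L=(W[...,:2]-c)@Rm.T
    for s in (-1,1):
        k=(W[...,2]>.0235)&(W[...,2]<.034)&(s*L[...,1]>.02)&(s*L[...,1]<.04)&(L[...,0]<-.03)&(L[...,0]>-.08)
        kk=k; print(t,s,'edge',np.percentile(L[...,0][kk],[0.5,2]).round(4),'z',np.mean(W[...,2][kk]).round(5),end=' ; ')
    print()
P=np.load('top0.npz'); W0=world('top',P['d']); W1=np.load('m7.npz')['Wt']
m=np.zeros((384,512),bool); L=(W0[...,:2]-c)@Rm.T
m=(L[...,0]>-.03)&(L[...,0]<.055)&(abs(L[...,1])<.06)&(W0[...,2]>.018)&(W0[...,2]<.033)&(W1[...,2]>.018)&(W1[...,2]<.037)
print('top-cam lift mm',(W1[...,2]-W0[...,2])[m].mean()*1000,m.sum(), (W1[...,2]-W0[...,2])[m].std()*1000/np.sqrt(m.sum()))
E
```

```text
4 -1 edge [-0.0561 -0.056 ] z 0.02601 ; 4 1 edge [-0.0562 -0.056 ] z 0.02608 ; 
5 -1 edge [-0.0557 -0.0553] z 0.02606 ; 5 1 edge [-0.0558 -0.0554] z 0.02613 ; 
6 -1 edge [-0.056  -0.0556] z 0.02737 ; 6 1 edge [-0.0561 -0.0556] z 0.02744 ; 
7 -1 edge [-0.0557 -0.0552] z 0.02891 ; 7 1 edge [-0.0557 -0.0553] z 0.02896 ; 
top-cam lift mm 2.8308763285057226 640 0.17810014875871716
```

The wrist camera puts the table's edge 4.5 mm further in than the top camera did. Both agree on a lift of about 2.9 mm, so I'll push 5.5 mm more.

```bash
python3 -m jog '0 -0.002 0 0 0 0 0;0 -0.004 0 0 0 0 0;0 -0.0055 0 0 0 0 0;0 -0.0055 0 0 0 0 0;0 -0.0055 0 0 0 0 0;0 -0.0055 0 0 0 0 0'; python3 meas.py 8; python3 an.py 8; python3 - <<'E'
from h import *
c=np.array([.6320,.2316]);th=np.radians(14.6); Rm=np.array([[np.cos(th),np.sin(th)],[-np.sin(th),np.cos(th)]])
P=np.load('top0.npz'); W0=world('top',P['d']); W1=np.load('m8.npz')['Wt']
for nm,cc in (('left',c),('right',np.array([.652,-.209]))):
    L=(W0[...,:2]-cc)@Rm.T
    m=(L[...,0]>-.03)&(L[...,0]<.05)&(abs(L[...,1])<.055)&(W0[...,2]>.018)&(W0[...,2]<.033)&(W1[...,2]>.018)&(W1[...,2]<.038)
    print(nm,'lift',(W1[...,2]-W0[...,2])[m].mean()*1000,m.sum())
im,d=capture('scene'); save(cv2.resize(im[150:320,200:400],(800,680))[:600],'s8.png')
for l in ['housing_mid','tin_mid']: print(l,spot_in(l,'scene')[:1])
E
```

```text
time_s: 10.62
position: [0.5116, 0.2009, 0.0284]
tcp_rot: [[0.253, -0.967, 0.001], [-0.967, -0.253, 0.001], [-0.001, -0.001, -1.0]]
force: [-7.8, -3.0, -1.7]
opening: 0.342
tcp [0.5116 0.2009 0.0284] wedge yaw 14.67 F [-7.8 -3.  -1.7] op 0.342
W table top front: n 19696 z 0.03 at front edge 2989 0.03
 ramp [(np.float64(-0.15), 50.0), (np.float64(-0.14), 50.1), (np.float64(-0.13), 50.2), (np.float64(-0.12), 50.0), (np.float64(-0.11), 50.1), (np.float64(-0.1), 41.1), (np.float64(-0.09), 27.1), (np.float64(-0.08), 25.1), (np.float64(-0.07), 23.1)]
Wt table top front: n 125 z 0.0304 at front edge 11 0.0268
Wt table rear 227 0.0287
 ramp []
left lift 3.9576780964060254 457
right lift -0.1134450531483756 430
housing_mid [{'centre': [0.6495, 0.2351, 0.0712], 'score': 0.63}]
tin_mid [{'centre': [0.6706, -0.1972, 0.0803], 'score': 0.67}]
```

View pics/s8.png

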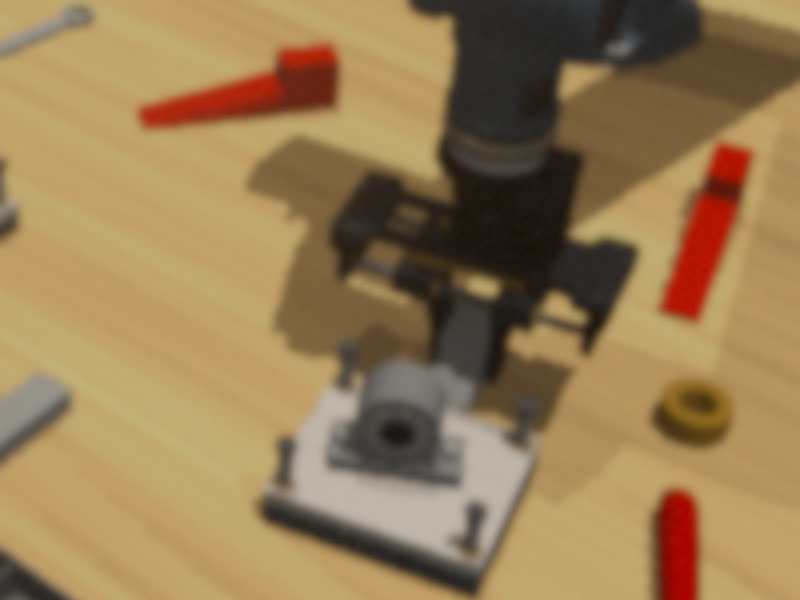

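The left table is up 4.0 mm by both cameras and the right one hasn't moved. The housing is standing and the grip is firm. I'll do one short hold check, then hand in.

```bash
python3 -m jog '0 0 0 0 0 0 0;0 0 0 0 0 0 0;0 0 0 0 0 0 0;0 0 0 0 0 0 0'; python3 meas.py 9; python3 an.py 9 | head -1; python3 -c "
from rig import hand_in; print(hand_in())"
```

```text
time_s: 11.38
position: [0.5116, 0.2009, 0.0284]
tcp_rot: [[0.253, -0.967, 0.001], [-0.967, -0.253, 0.001], [-0.001, -0.001, -1.0]]
force: [-8.5, -2.5, -1.9]
opening: 0.341
tcp [0.5116 0.2009 0.0284] wedge yaw 14.67 F [-8.5 -2.5 -1.9] op 0.341
W table top front: n 19662 z 0.03 at front edge 2981 0.03
the job is handed in; nothing more can be done
None
```

I gripped the grey steel wedge by its block and slid it flat to the left jack, which carries the housing. I then pushed it in until the table stood about 4.0 mm off its base. The job was handed in at about 11.5 s, still gripping and holding the wedge there.

**Last checks:**
- **Left table:** raised 4.0 mm by both the wrist and the top camera. It stayed steady over a 0.5 s hold at about 9 N push, with the grip at 30 mm.
- **Wedge:** flat on the bench by the ramp and block heights.
- **Housing:** still standing on its table.
- **Right table:** unmoved (−0.1 mm, within noise). The tin is still on it.

**What disagreed:**
- **Table edge:** the top camera placed the table's front edge about 4.5 mm nearer than the wrist camera and the contact showed. I set the lift from the measured table height instead.
- **First contact:** the wedge stuck briefly at about 14 N push and 14 N downforce, until I corrected the tool's pitch and height.
- **Other objects:** I did not measure the rest of the bench again. The arm touched none of it, and what the last pictures show looks undisturbed.

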